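# Lock the ink rack and scan its batch label

## Task

Turn the ink rack (it has a black post to turn it by) until the hole in its lug lines up with the hole in the stand's lug below it, and push the steel lock pin down through both until its head is fully home. Then pick up the hand scanner, aim it squarely at the middle of the rack's bar-code label from about 60 to 100 mm away without touching the rack, and hold it quite still there for a good second. Finally lay the scanner gently back down flat, right way up, in the middle of its mat; leave the bottles and the cup where they stand.

Things in the scene. Friction and masses are not known exactly. Their poses are not given: they have to be found in the camera images.
- stand: Fixed round steel stand under the rack: foot 110 mm across, 12 mm high, column in its middle, and one arm with a lug. Origin: on the turning axis, at bench level. The stand's place and heading vary; it may be on the left or on the right side, the mat on the other.
- rack (a joint): Turn of the ink rack on its stand about the vertical axis, rad: 0 = holes lined up, positive = turned anticlockwise seen from above. Stops at -0.25 and 1.5; starts between 0.45 and 1.2. It stays where it is left (light friction: about 1 N at the post turns it).
- handle (a point): Centre of the part to grip on the rack's upright black turning post: 18 mm in diameter, 55 mm tall, standing on the deck 85 mm from the turning axis; this point is 96 mm above the bench, 15 mm below the post's top. Deck top 56 mm above the bench. The rack also carries four small ink bottles (tops 124 mm above the bench) inside a radius of 55 mm.
- rack_hole (a point): Centre of the hole (12 mm) in the rack's lug, at the lug's top face, 56 mm above the bench, 85 mm from the turning axis. The lug is 36 mm square and 12 mm thick; it turns with the rack.
- stand_hole (a point): Centre of the hole (12 mm) in the stand's fixed lug, at its top face, 40 mm above the bench, 85 mm from the turning axis. The lug is 36 mm square and 10 mm thick, open below. It does not move.
- label (a point): Centre of the bar-code label, 46 mm wide and 36 mm high, on the face of a plate (66 mm wide, top 114 mm above the bench) on the rack that leans back 25 degrees from upright, so the label faces outward and 25 degrees upward. This point is 41 mm from the turning axis and 90 mm above the bench. The label faces this point's -x, its y runs level along the label, its z up along the label. It turns with the rack; with the rack locked it faces the stand's -x, 25 degrees upward.
- pin_head (a point): The steel lock pin's head, a plain upright cylinder 20 mm in diameter and 38 mm tall; this point is 22 mm above the head's underside (16 mm below its top). Below the head a shank 8 mm in diameter and 42 mm long with a chamfered tip. z is up along the pin. It starts upright in a parking block, its head resting on the block. Fully home in the rack, the head rests on the rack's lug and this point is 78 mm above the bench. 70 g.
- pinblock: Fixed wooden parking block, 58 x 58 mm and 46 mm high, with the pin's hole in its middle. Origin: centre of its underside, on the bench.
- mat: Fixed black rubber mat, 200 mm (x) by 160 mm (y), 4 mm thick. Origin: centre of its underside, on the bench.
- scanner_mid (a point): Centre of the hand scanner, a bar 120 mm long (x), 34 mm wide (y; the front 24 mm is a dark head 44 mm wide) and 28 mm high. It lies flat on the mat, z up, +x towards the reading window. This point is half-way along and half-way up: 18 mm above the bench as it lies. About 140 g; the centre of mass is within 5 mm of this point.
- scanner_nose (a point): Centre of the scanner's reading window at its front end, 60 mm ahead of the centre along the scanner's x. It reads straight ahead along +x.
- scanner: The same scanner; this origin is the centre of its underside. Axes as for its centre.
- soap_mid (a point): Bystander: tall white soap bottle, 58 mm in diameter, 180 mm tall; point half-way up. Loose.
- ink_mid (a point): Bystander: small black ink bottle, 38 mm in diameter, 85 mm tall; point half-way up. Loose.
- cup_mid (a point): Bystander: white cup, 68 mm across the rim, 75 mm tall; point half-way up. Loose.
Mind the look-alikes: they are no part of the job. Of the things that look like the stand, the larger one is meant. Of the things shaped like the part that bears pin_head, the dark steel one is meant.

How it is judged:
On the way, in this order (a step that is already met when the one before it is completed fails the run):
1. the rack is turned to line up the holes and the pin is fully home through both lugs (horizontal distance between pin_head and stand_hole below 0.004 m and z of pin_head in the frame of stand between 0.07 and 0.082 m and angle between pin_head's own z axis and vertical below 0.12 rad and value of joint rack between -0.06 and 0.06 rad), for 0.3 s.
2. the scanner is held steady 30 to 125 mm from the label, square to it within 20 degrees, pointing within 13 mm of its middle, for 1 s, with the rack locked (all of step 1 and x of scanner_nose in the frame of label between -0.125 and -0.03 m and x of label in the frame of scanner_nose between 0.03 and 0.125 m and y of label in the frame of scanner_nose between -0.013 and 0.013 m and z of label in the frame of scanner_nose between -0.013 and 0.013 m and angle between the x axis of scanner_nose and the x axis of label, either way round below 0.35 rad and linear speed of scanner below 0.02 m/s and angular speed of scanner below 0.15 rad/s), for 1 s.
At the end, for the whole second after the job is handed in: The pin is fully home through both lugs (within 4 mm sideways and 4 mm of its full depth, upright within 7 degrees, rack within 0.06 rad of lined up) and the scanner lies still, flat and right way up on its mat, its centre within 40 mm of the mat's centre along each of the mat's sides (all of step 1 and x of scanner_mid in the frame of mat between -0.04 and 0.04 m and y of scanner_mid in the frame of mat between -0.04 and 0.04 m and z of scanner_mid in the frame of mat between 0.013 and 0.023 m and angle between scanner_mid's own z axis and vertical below 0.12 rad and linear speed of scanner below 0.02 m/s); the robot touches nothing.
It fails at once if the tall soap bottle is shifted by more than 20 mm or tipped over (distance of soap_mid from where it was at the start of the episode above 0.02 m or angle between soap_mid's own z axis and vertical above 0.35 rad).
It fails at once if the small ink bottle is shifted by more than 20 mm or tipped over (distance of ink_mid from where it was at the start of the episode above 0.02 m or angle between ink_mid's own z axis and vertical above 0.35 rad).
It fails at once if the cup is shifted by more than 20 mm or tipped over (distance of cup_mid from where it was at the start of the episode above 0.02 m or angle between cup_mid's own z axis and vertical above 0.35 rad).
It fails at once if the scanner touches the rack or its stand (contact force between scanner and stand above 0.5 N).
It fails at once if the scanner is dropped: let go of by the fingers while more than about 12 mm above where it lies (contact force between the fingers and scanner below 0.05 N and z of scanner_mid in the frame of mat above 0.03 m).
It also fails if it takes over 72 s, if anything falls off the work surface, if the arm or the gripper's body presses on something with over 40 N, if the wrist force passes 120 N, or if a joint passes its speed limit or range.

## Robot

A 6-joint arm with a two-finger parallel gripper is mounted at the origin on the work surface. World frame = base frame: x ahead of the robot, y to its left, z up, the work surface at z = 0. Lengths are in m, angles in rad, forces in N, time in s.
With the tool pointing down it reaches from about 0.375 to 0.9 m from the base axis. Payload 3.1 kg.
Tool frame: the origin (TCP) lies at the very end of the fingers, on their centre line; the grasp point (between the pads) lies 19 mm behind it (manip.pinch_z is the distance from the TCP to the grasp point, in m); z points along the fingers, y is the line along which they close (so a half turn about z gives the same grasp; the last joint's range is limited). The gripper opens to 85 mm and grips with 20 to 120 N. Pads are 22 mm wide; open, the fingers measure 114 mm over their backs; the gripper's body (76 mm by 85 mm) begins 54 mm behind the grasp point. The pads swing forward as they close: fully open they stand 13 mm farther back than shut.
Start: joints at [1.155, 0.527, 1.433, -0, 1.181, -0.178], TCP at [0.147, 0.608, 0.231] pointing down, gripper open.
Joint ranges: [-3.08, 3.08], [-0.75, 2.2], [0.22, 2.44], [-1.43, 4.57], [0, 2.65], [-2.85, 2.85]. Speed limits (rad/s): [2.79, 2.79, 3.14, 3.14, 3.14, 3.14].

## Interface

Orientations are given as a unit quaternion [x, y, z, w].
In Python, from station import manip gives the robot as it stands.
- The arm moves only by the tool servo_tool, never from a script. Its argument "commands" is one flat list of numbers, 7 for each row, row after row: the shift along the tool's x, y, z each as a share of 500 mm, from -1 to 1, then the turn, a rotation vector about the tool's x, y, z each as a share of 360 degrees, from -1 to 1, then the opening, from -1 (shut) to 1 (fully open). In form: [dx, dy, dz, rx, ry, rz, claw, dx, dy, dz, rx, ry, rz, claw, ...]. A call has 1 to 12 rows; each row shifts and turns the commanded pose from where the row before left it, along the tool's axes as they then stand; what a row does not reach is not made up. A row lasts 1/12 s, in which the tool goes at most 41.7 mm and 7.16 degrees, less where a joint would pass 70% of its speed; a pose out of reach is approached as far as the arm can. A call with a number of a shift or a turn outside -1 to 1 is refused whole. A call with a gripper value outside its range is refused whole. The fingers move at their own pace and stop on an object; "force" is the grip in N (left out, the last holds). Time passes only in rows, so rows that do not move let the fingers close. It gives the time, the measured TCP pose, the force, the opening and the grip force at its end, in the units of the state.
- manip.sense(): the state, without advancing time (a new reading comes with each control period).
- manip.snapshot(name): name is "side" or "top"; returns a dict with "img" (400x640x3 uint8, red, green, blue), "mtx" (3x3 intrinsics, pixels), "world_to_cam" (4x4, takes a point from world to camera coordinates). Camera axes: x right, y up, looking along -z (the intrinsics and any distortion apply to the point x, -y, -z); pixel columns grow to the right and rows downward; lengths in m; the calibration is good to about 2 mm. A picture is of the moment at which its call begins. There is no depth.
- manip.sign_off(): hands the job in; it is judged then, once.
Trained networks look in a picture, given as the dict that the camera call returned (one of the last four; its "shot" number tells which), for a name from the list of things; names that differ only in an ending like _2 or _b are one class to them, and where a whole thing is asked for, a point or a joint stands for the part that bears it (a point fixed in the world has none). Each returns a list of dicts, best first, with "conf" (0 to 1); they miss things now and then, are a little off and sometimes report something else, mostly with a low value. They report only what shows in the picture. A call takes as long as a camera call. They do not tell look-alikes from the thing itself.
- manip.look_for(picture, query): "box" ([left, top, width, height] in pixels, round what is visible of it).
- manip.silhouettes(picture, query): "pixels" (400x640 bool, what is visible of it) and "box" ([left, top, width, height] in pixels, round what is visible of it).
The state is a dict: "t": time; "q": joint angles; "qd": joint speeds; "tau": joint torques, N m; "tcp_pos": TCP position; "tool_rot": TCP orientation; "force": force on the tool from outside, world axes, zero at the start; "ft_torque": the same for the moment, N m; "finger_gap": opening from 0.0 (shut) to 1.0 (fully open); "gripper_force": force on a finger pad.
Only numpy, scipy, OpenCV 4.12 (cv2) and the standard library are available. Lean on these libraries where they do the work, as an engineer would, in place of code of your own. Each camera call takes 0.05 s, during which the arm holds its last target. There are 200 camera calls.

## Working session

There is one attempt and no reset: what is moved stays moved. The work goes in short steps, Python scripts to look and compute and a tool call to move; the robot and the scene stay as the last step left them, time stands still between calls to the robot, and variables do not carry over. Pictures are saved under pics/ and viewed, at most 10 in all, crops included, and the job is handed in when it is done.

Besides the shell and the picture viewer there is one more tool, called after "Emit:" by a JSON object that holds its "name" and its "arguments". servo_tool: Moves the arm, as the interface text tells. Its arguments: {"type":"object","properties":{"commands":{"type":"array"},"force":{"type":"number"}},"required":["commands"]}

```bash
mkdir -p pics; ls
cat > h.py <<'E'
import numpy as np,cv2
from station import manip
from scipy.spatial.transform import Rotation as R
def save(s,n,crop=None,f=1):
    im=s["img"][:,:,::-1]
    if crop: x,y,w,h=crop; im=im[y:y+h,x:x+w]
    im=cv2.resize(im,None,fx=f,fy=f,interpolation=cv2.INTER_CUBIC); cv2.imwrite("pics/"+n,im)
def proj(s,P):
    P=np.atleast_2d(P); W=s["world_to_cam"]; c=P@W[:3,:3].T+W[:3,3]
    c=c*[1,-1,-1]; p=c@s["mtx"].T; return p[:,:2]/p[:,2:]
def ray(s,u,v):
    W=s["world_to_cam"]; d=np.linalg.inv(s["mtx"])@[u,v,1]; d=d*[1,-1,-1]
    return -W[:3,:3].T@W[:3,3], W[:3,:3].T@d
def atz(s,u,v,z):
    o,d=ray(s,u,v); return o+d*(z-o[2])/d[2]
E
python3 - <<'E'
from h import *
for n in("side","top"):
    s=manip.snapshot(n); save(s,n+"0.png"); np.save
    print(n,s.keys(),s["mtx"].tolist(),[k for k in s if k not in("img","mtx","world_to_cam")], (-s["world_to_cam"][:3,:3].T@s["world_to_cam"][:3,3]).round(3))
    for q in["stand","rack","handle","rack_hole","stand_hole","label","pin_head","pinblock","mat","scanner","soap_mid","ink_mid","cup_mid"]:
        print(q,[([round(x) for x in d["box"]],round(d["conf"],2)) for d in manip.look_for(s,q)][:4])
print(manip.sense())
E
```

```text
pics
side dict_keys(['img', 'mtx', 'world_to_cam', 'shot']) [[405.1031778715258, 0.0, 324.78155318042076], [0.0, 405.1031778715258, 198.0006238103778], [0.0, 0.0, 1.0]] ['shot'] [ 0.115 -0.597  0.634]
stand [([383, 306, 76, 74], 0.78)]
rack [([386, 305, 75, 74], 0.87), ([325, 212, 92, 69], 0.81), ([326, 209, 92, 79], 0.59)]
handle [([384, 306, 75, 75], 0.74), ([325, 211, 95, 69], 0.6)]
rack_hole [([384, 307, 74, 69], 0.97), ([329, 214, 90, 65], 0.91)]
stand_hole [([325, 212, 93, 76], 0.77), ([211, 160, 89, 51], 0.69), ([382, 305, 80, 73], 0.68), ([327, 209, 91, 73], 0.44)]
label [([386, 309, 72, 73], 0.88), ([328, 209, 89, 68], 0.57)]
pin_head [([251, 214, 10, 20], 0.67), ([277, 234, 7, 35], 0.47)]
pinblock [([236, 222, 39, 36], 0.7)]
mat [([212, 162, 88, 51], 0.94), ([327, 211, 93, 74], 0.73)]
scanner [([226, 167, 47, 20], 0.83)]
soap_mid [([302, 142, 26, 73], 0.86)]
ink_mid [([260, 179, 20, 32], 0.98)]
cup_mid [([416, 204, 28, 40], 0.6)]
top dict_keys(['img', 'mtx', 'world_to_cam', 'shot']) [[385.45821122837543, 0.0, 310.07061999055406], [0.0, 385.45821122837543, 197.2376898672468]
[... 699 characters left out ...]
, 126, 26, 31], 0.64)]
{'t': 1.4, 'q': array([ 1.15551463e+00,  5.27543666e-01,  1.43269164e+00, -4.13228667e-05,
        1.18138842e+00, -1.78501820e-01]), 'qd': array([ 0.00064463, -0.00085587,  0.00024418, -0.00083551,  0.00161307,
        0.0002511 ]), 'tau': array([-5.76807543e-04, -4.42320156e+01, -1.78413069e+01, -2.02794567e-04,
        8.67591207e-04, -3.57520030e-06]), 'tcp_pos': array([0.14658454, 0.60754815, 0.23128621]), 'tool_rot': array([ 1.18105782e-01,  9.93001019e-01, -2.04490469e-05,  1.37329267e-05]), 'force': array([-0.08090301, -0.43287076,  1.23578119]), 'ft_torque': array([-0.02870753, -0.00441922,  0.02417803]), 'gripper_force': 0.0, 'finger_gap': 1.0018810460423413}
```

Run:
```python
from h import *
a=cv2.imread("pics/top0.png"); b=cv2.imread("pics/side0.png")
cv2.imwrite("pics/topc.png",cv2.resize(a[110:290,150:490],None,fx=2.35,fy=2.35,interpolation=2))
cv2.imwrite("pics/sidec.png",cv2.resize(b[130:390,205:475],None,fx=2.3,fy=2.3,interpolation=2))
```

```text
(no output)
```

View pics/topc.png

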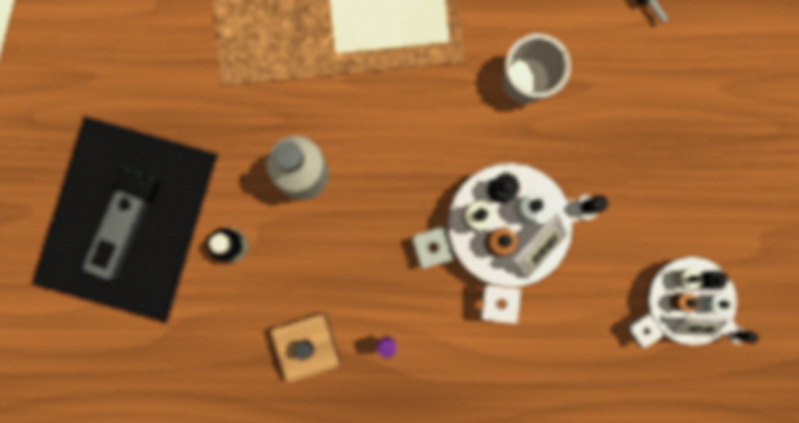

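View pics/sidec.png

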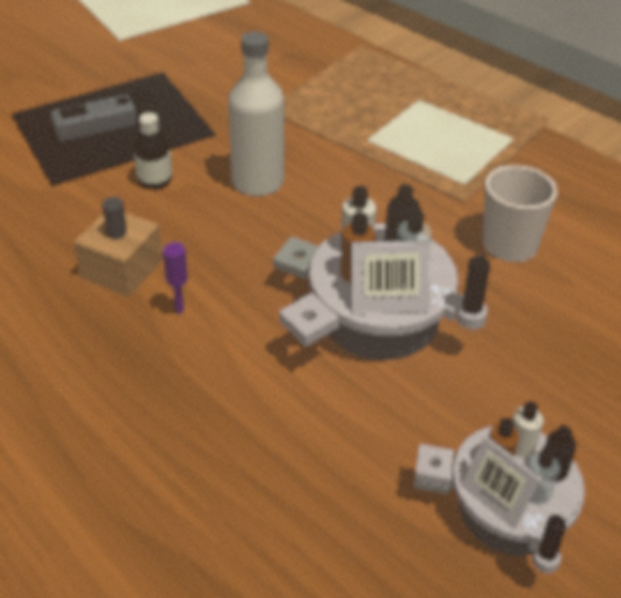

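Run:
```python
from h import *
a=cv2.imread("pics/top0.png"); b=cv2.imread("pics/side0.png")
A=cv2.resize(a[172:252,318:414],None,fx=6,fy=6,interpolation=2)[:, :]
B=cv2.resize(b[206:292,322:422],None,fx=6,fy=6,interpolation=2)
A=cv2.resize(a[172:252,322:412],(400*1,356),interpolation=2)
A=cv2.resize(a[172:252,322:411],None,fx=4.4,fy=4.4,interpolation=2)
B=cv2.resize(b[206:286,322:411],None,fx=4.4,fy=4.4,interpolation=2)
cv2.imwrite("pics/rk.png",np.hstack([A,B])); print(A.shape)
s={n:manip.snapshot(n) for n in("top","side")}
import pickle; pickle.dump(s,open("s0.pkl","wb"))
t=s["top"]
f=lambda x,y,z: atz(t,150+x/2.35-.3,110+y/2.35-.3,z).round(4)
print("rackhole",f(501,304,.056),"standhole",f(433,248,.04),"axis deck",f(511,225,.056),"posttop",f(597,204,.111),"pin",f(300,349,.084),"label",f(541,246,.09))
print("mat",[f(*p,.004)for p in((84,117),(217,154),(166,322),(33,283))])
```

```text
(352, 392, 3)
rackhole [ 0.5131 -0.2066  0.056 ] standhole [ 0.5718 -0.1344  0.04  ] axis deck [ 0.5976 -0.2166  0.056 ] posttop [ 0.6175 -0.2954  0.111 ] pin [0.464  0.0039 0.084 ] label [ 0.5746 -0.2427  0.09  ]
mat [array([0.7143, 0.2627, 0.004 ]), array([0.6748, 0.1101, 0.004 ]), array([0.4843, 0.1611, 0.004 ]), array([0.525, 0.312, 0.004])]
```

View pics/rk.png

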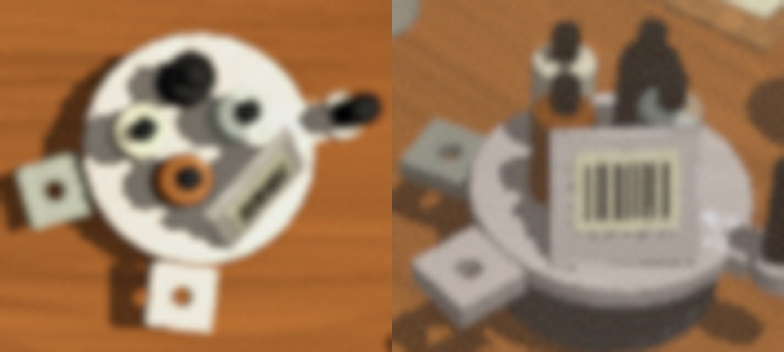

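Run:
```python
from h import *
import pickle
from scipy.optimize import least_squares
s=pickle.load(open("s0.pkl","rb")); t,sd=s["top"],s["side"]
T=lambda x,y:np.array([322+x/4.4-.4,172+y/4.4-.4]); S=lambda x,y:np.array([322+(x-392)/4.4-.4,206+y/4.4-.4])
def pts(p):
    ax=p[:2]; c=lambda a,z,r=.085:[ax[0]+r*np.cos(a),ax[1]+r*np.sin(a),z]
    return c(p[2],.04),c(p[3],.056),c(p[4],.111),[*ax,.056],c(p[5],.09,.041)
def f(p):
    sh,rh,po,dk,lb=pts(p)
    return np.concatenate([proj(t,[sh,rh,po,dk])-[T(54,190),T(182,296),T(365,107),T(199,147)],proj(sd,[sh,rh,lb])-[S(453,152),S(468,268),S(626,192)]]).ravel()
r=least_squares(f,[.5976,-.2166,1.87,3.02,-1.32,-2.3],loss="soft_l1")
print(r.x.round(4),(r.fun.reshape(-1,2)).round(2)); print(np.round(pts(r.x),4))
for n,q in(("top","pin_head"),("side","pin_head"),("top","pinblock"),("side","pinblock"),("top","scanner"),("top","mat"),("side","scanner"),("top","soap_mid"),("top","ink_mid"),("top","cup_mid")):
    c=manip.snapshot(n)
    for d in manip.silhouettes(c,q)[:2]:
        m=d["pixels"].astype(np.uint8); cc=cv2.findContours(m,0,1)[0]; cc=max(cc,key=cv2.contourArea); M=cv2.moments(m,True)
        print(n,q,round(d["conf"],2),d["box"],(round(M["m10"]/M["m00"],1),round(M["m01"]/M["m00"],1)),np.round(cv2.boxPoints(cv2.minAreaRect(cc)),1).tolist())
a=t["img"][:,:,::-1][236:276,262:302]; b=sd["img"][:,:,::-1][205:265,230:290]; m=t["img"][:,:,::-1][176:236,180:230]
g=lambda i,k:cv2.resize(i,None,fx=k,fy=k,interpolation=2)
H=[g(a,7)[:280],g(b,4.6667),g(m,4.6667)]
H=[np.vstack([h,np.zeros((max(0,280-h.shape[0]),h.shape[1],3),np.uint8)])[:280] for h in H]
cv2.imwrite("pics/pin.png",np.hstack(H)); print([h.shape for h in H])
```

```text
[ 0.5978 -0.2165  1.867   3.0434 -1.3152 -2.2861] [[ 0.39 -0.01]
 [ 0.52  0.17]
 [ 0.59 -0.13]
 [ 0.26  0.34]
 [-0.97 -0.98]
 [-0.04 -0.77]
 [-0.01 -0.3 ]]
[[ 0.573  -0.1352  0.04  ]
 [ 0.5132 -0.2081  0.056 ]
 [ 0.6193 -0.2987  0.111 ]
 [ 0.5978 -0.2165  0.056 ]
 [ 0.5709 -0.2474  0.09  ]]
top pin_head 0.64 [275.5, 255.4, 14.2, 8.2] (279.0, 259.0) [[273.5, 259.5], [279.5, 253.5], [284.5, 258.5], [278.5, 264.5]]
top pin_head 0.5 [317.6, 232.3, 30.2, 17.4] (334.0, 241.6) [[316.70001220703125, 248.5], [341.6000061035156, 231.89999389648438], [345.6000061035156, 237.89999389648438], [320.70001220703125, 254.5]]
side pin_head 0.49 [249.0, 215.1, 11.2, 21.3] (254.0, 224.7) [[248.1999969482422, 216.5], [257.29998779296875, 215.1999969482422], [259.8999938964844, 233.1999969482422], [250.8000030517578, 234.5]]
side pin_head 0.48 [295.7, 260.9, 29.1, 17.3] (315.8, 266.7) [[305.3999938964844, 270.3999938964844], [306.3999938964844, 261.29998779296875], [325.6000061035156, 263.3999938964844], [324.6000061035156, 272.5]]
top pinblock 0.84 [269.8, 246.5, 26.7, 26.7] (280.2, 257.8) [[265.20001220
[... 1020 characters left out ...]
999969482422], [272.8999938964844, 180.5], [229.8000030517578, 192.10000610351562]]
top soap_mid 0.95 [260.7, 168.3, 31.7, 25.7] (276.7, 181.2) [[264.0, 168.0], [289.0, 168.0], [289.0, 194.0], [264.0, 194.0]]
top ink_mid 0.61 [184.6, 184.3, 32.8, 44.1] (201.3, 204.6) [[180.60000610351562, 221.89999389648438], [201.1999969482422, 179.3000030517578], [219.0, 187.89999389648438], [198.3000030517578, 230.5]]
top ink_mid 0.58 [239.1, 206.9, 14.9, 16.9] (247.0, 213.6) [[240.0, 207.0], [254.0, 207.0], [254.0, 220.0], [240.0, 220.0]]
top cup_mid 0.6 [366.1, 127.7, 26.7, 28.0] (377.5, 139.0) [[365.0, 125.0], [391.0, 125.0], [391.0, 153.0], [365.0, 153.0]]
[(280, 280, 3), (280, 280, 3), (280, 233, 3)]
```

View pics/pin.png

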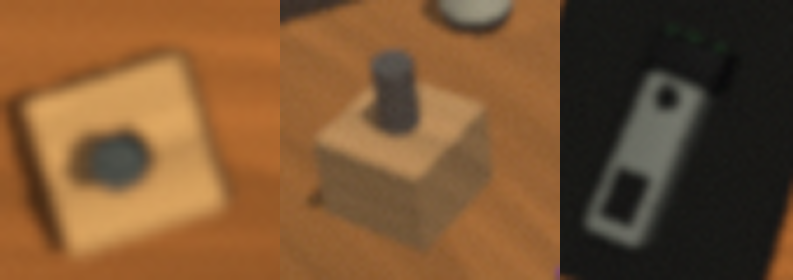

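Run:
```python
from h import *
import pickle
s=pickle.load(open("s0.pkl","rb")); t,sd=s["top"],s["side"]
def tri(pt,ps):
    (o1,d1),(o2,d2)=ray(t,*pt),ray(sd,*ps); A=np.c_[d1,-d2]; k=np.linalg.lstsq(A,o2-o1,rcond=None)[0]; a,b=o1+k[0]*d1,o2+k[1]*d2; return ((a+b)/2).round(4),np.linalg.norm(a-b).round(4)
print("pin top z.084",atz(t,279,258.4,.084),atz(sd,253.8,217.5,.084),tri((279,258.4),(253.8,217.5)))
print("pin bottom side",atz(sd,254.9,231.4,.046))
print("block",atz(t,279.5,257.6,.046),"blk side top",atz(sd,230+(400-280)/4.667-.4,205+127/4.667-.4,.046))
print("posttop side",atz(sd,413,243.5,.111),tri((404.2,196.2),(413,243.5)))
c=np.array([[181.2,222.8],[201.9,180.1],[218.8,188.3],[198.2,230.9]])
print("scanner",[atz(t,*p,.025).round(4) for p in c],atz(t,*c.mean(0),.025))
# from crop: rear end centre and head front
F=lambda x,y,z:atz(t,180+(x-560)/4.667-.4,176+y/4.667-.4,z).round(4)
print("rear",F(617,232,.032),"greyfront",F(681,82,.032),"headfront",F(700,36,.032))
print("side scanner",atz(sd,248.6,180.1,.02))
for k,q,z in(("soap",(275,180.5),.0),("ink",(246.5,214.5),.06),("cup",(378,139),.07)): print(k,atz(t,*q,z).round(3))
```

```text
pin top z.084 [ 4.63637037e-01 -6.62431795e-05  8.40000000e-02] [ 0.46216787 -0.00095377  0.084     ] (array([4.632e-01, 2.000e-04, 8.270e-02]), np.float64(0.0007))
pin bottom side [ 0.45985089 -0.00108412  0.046     ]
block [0.46239859 0.00162921 0.046     ] blk side top [ 0.45970543 -0.00283465  0.046     ]
posttop side [ 0.61607814 -0.30076809  0.111     ] (array([ 0.6191, -0.2981,  0.1071]), np.float64(0.0017))
scanner [array([0.5452, 0.2598, 0.025 ]), array([0.6573, 0.2106, 0.025 ]), array([0.6367, 0.1658, 0.025 ]), array([0.5251, 0.215 , 0.025 ])] [0.59082629 0.21286836 0.025     ]
rear [0.5392 0.2299 0.032 ] greyfront [0.6227 0.1979 0.032 ] headfront [0.6485 0.1884 0.032 ]
side scanner [0.58566403 0.20990745 0.02      ]
soap [0.663 0.022 0.   ]
ink [0.569 0.086 0.06 ]
cup [ 0.765 -0.24   0.07 ]
```

Emit:
{"name": "servo_tool", "arguments": {"commands": [-0.0516, -0.0592, 0, 0, 0, 0, 0, -0.0516, -0.0592, 0, 0, 0, 0, 0, -0.0516, -0.0592, 0, 0, 0, 0, 0, -0.0516, -0.0592, 0, 0, 0, 0, 0, -0.0516, -0.0592, 0, 0, 0, 0, 0, -0.0516, -0.0592, 0, 0, 0, 0, 0, -0.0516, -0.0592, 0, 0, 0, 0, 0, -0.0516, -0.0592, 0, 0, 0, 0, 0, -0.0516, -0.0592, 0, 0, 0, 0, 0, -0.0516, -0.0592, 0, 0, 0, 0, 0, -0.0516, -0.0592, 0, 0, 0, 0, 0, -0.0516, -0.0592, 0, 0, 0, 0, 0], "force": 20}}

```text
t: 3.5
tcp_pos: [0.3649, 0.1879, 0.2317]
tool_rot: [0.118, 0.993, 0.0, 0.001]
force: [0.7, 1.1, 0.1]
finger_gap: 0.5
gripper_force: 0.0
```

Emit:
{"name": "servo_tool", "arguments": {"commands": [-0.0516, -0.0592, 0, 0, 0, 0, 0, -0.0516, -0.0592, 0, 0, 0, 0, 0, -0.0516, -0.0592, 0, 0, 0, 0, 0, -0.0516, -0.0592, 0, 0, 0, 0, 0, -0.0516, -0.0592, 0, 0, 0, 0, 0, -0.0516, -0.0592, 0, 0, 0, 0, 0, -0.0516, -0.0592, 0, 0, 0, 0, 0, -0.0516, -0.0592, 0, 0, 0, 0, 0, -0.0516, -0.0592, 0, 0, 0, 0, 0, -0.0516, -0.0592, 0, 0, 0, 0, 0, -0.0516, -0.0592, 0, 0, 0, 0, 0, -0.0516, -0.0592, 0, 0, 0, 0, 0]}}

```text
t: 4.5
tcp_pos: [0.5824, -0.2302, 0.2314]
tool_rot: [0.118, 0.993, 0.0, 0.0]
force: [0.8, 1.1, 0.8]
finger_gap: 0.497
gripper_force: 0.0
```

Emit:
{"name": "servo_tool", "arguments": {"commands": [-0.0516, -0.0592, 0, 0, 0, 0, 0, -0.0516, -0.0592, 0, 0, 0, 0, 0, 0, 0, 0, 0, 0, 0.0192, 0, 0, 0, 0, 0, 0, 0.0192, 0, 0, 0, 0, 0, 0, 0.0192, 0, 0, 0, 0, 0, 0, 0.0192, 0, 0, 0, 0, 0, 0, 0.0192, 0, 0, 0, 0, 0, 0, 0.0192, 0, 0, 0, 0, 0, 0, 0.0192, 0, 0, 0, 0, 0, 0, 0.0192, 0, 0, 0, 0, 0, 0, 0.0192, 0, 0, 0, 0, 0, 0, 0, 0]}}

```text
t: 5.5
tcp_pos: [0.6181, -0.2979, 0.2312]
tool_rot: [0.615, 0.789, -0.0, -0.0]
force: [0.6, 0.4, 0.2]
finger_gap: 0.5
gripper_force: 0.0
```

```bash
cat >> h.py <<'E'
def go(pos=None,yaz=None,Rm=None):
    "share-unit shift in tool axes and turn to target; yaz deg for tool down"
    s=manip.sense(); A=R.from_quat(s["tool_rot"]); M=A.as_matrix()
    print("t",round(s["t"],2),"tcp",s["tcp_pos"].round(4),"yaz",round(np.degrees(np.arctan2(M[1,1],M[0,1])),2),"z",M[:,2].round(4),"q",s["q"].round(2),"F",s["force"].round(1),"gap",round(s["finger_gap"],3),"gf",round(s["gripper_force"],1))
    if pos is not None: d=M.T@(np.array(pos)-s["tcp_pos"]); print("shift/0.5",(d/.5).round(4),"rows",np.ceil(np.linalg.norm(d)/.0416))
    if yaz is not None:
        y=np.radians(yaz); Y=np.array([np.cos(y),np.sin(y),0]); Z=np.array([0,0,-1.]); Rm=np.c_[np.cross(Y,Z),Y,Z]
    if Rm is not None:
        v=(A.inv()*R.from_matrix(Rm)).as_rotvec(degrees=True); print("turn/360",(v/360).round(4),"rows",np.ceil(np.linalg.norm(v)/7.1))
E
python3 -c "
from h import *
go([.6185,-.298,.077],14.2)"
```

```text
t 5.5 tcp [ 0.6181 -0.2979  0.2312] yaz 14.11 z [-2.e-04  1.e-04 -1.e+00] q [-0.61  0.61  1.27  0.    1.26 -0.86] F [0.6 0.4 0.2] gap 0.5 gf 0.0
shift/0.5 [-0.0004  0.0008  0.3084] rows 4.0
turn/360 [-0.     -0.     -0.0002] rows 1.0
```

Emit:
{"name": "servo_tool", "arguments": {"commands": [0, 0, 0.06, 0, 0, 0, 0, 0, 0, 0.06, 0, 0, 0, 0, 0, 0, 0.06, 0, 0, 0, 0, 0, 0, 0.05, 0, 0, 0, 0, 0, 0, 0.04, 0, 0, 0, 0, 0, 0, 0.038, 0, 0, 0, 0, 0, 0, 0, 0, 0, 0, -1, 0, 0, 0, 0, 0, 0, -1, 0, 0, 0, 0, 0, 0, -1, 0, 0, 0, 0, 0, 0, -1, 0, 0, 0, 0, 0, 0, -1, 0, 0, 0, 0, 0, 0, -1], "force": 20}}

```text
t: 6.5
tcp_pos: [0.6177, -0.2977, 0.0767]
tool_rot: [0.614, 0.789, -0.0, -0.001]
force: [1.7, -0.4, -12.5]
finger_gap: 0.203
gripper_force: 22.5
```

```bash
python3 -c "
from h import *
go([.6185,-.298,.077],14.2)
s=manip.snapshot('side');save(s,'g1.png',(300,150,140,150),4)"
```

```text
t 6.5 tcp [ 0.6177 -0.2977  0.0767] yaz 14.24 z [-9.e-04  6.e-04 -1.e+00] q [-0.61  0.79  1.38 -0.    0.97 -0.86] F [  1.7  -0.4 -12.5] gap 0.203 gf 22.5
shift/0.5 [-0.0011  0.0013 -0.0005] rows 1.0
turn/360 [-0.0001 -0.0001  0.0001] rows 1.0
```

View pics/g1.png

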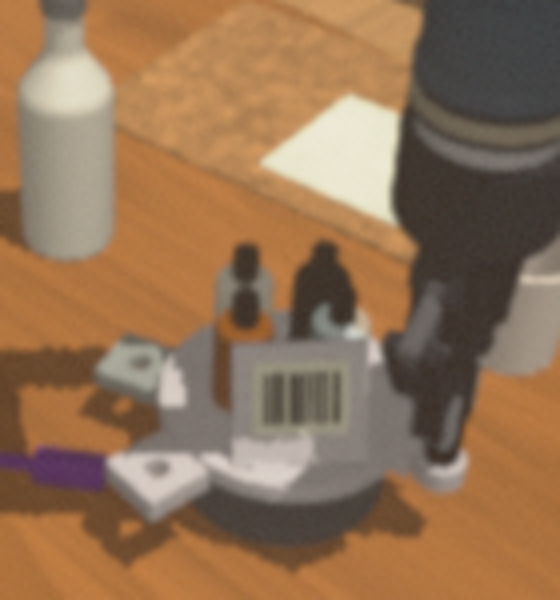

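Emit:
{"name": "servo_tool", "arguments": {"commands": [0.0008, -0.0166, 0, 0, 0, 0.0156, -1, 0.0008, -0.0166, 0, 0, 0, 0.0156, -1, 0.0008, -0.0166, 0, 0, 0, 0.0156, -1, 0.0008, -0.0166, 0, 0, 0, 0.0156, -1, 0.0008, -0.0166, 0, 0, 0, 0.0156, -1, 0.0008, -0.0166, 0, 0, 0, 0.0156, -1]}}

```text
t: 7.05
tcp_pos: [0.569, -0.2947, 0.0767]
tool_rot: [0.818, 0.575, 0.001, -0.001]
force: [4.1, 2.4, -15.4]
finger_gap: 0.201
gripper_force: 22.2
```

Emit:
{"name": "servo_tool", "arguments": {"commands": [0.0008, -0.0166, 0, 0, 0, 0.0156, -1, 0.0008, -0.0166, 0, 0, 0, 0.0156, -1, 0.0008, -0.0166, 0, 0, 0, 0.0156, -1, 0.0008, -0.0166, 0, 0, 0, 0.0156, -1, 0.0008, -0.0166, 0, 0, 0, 0.0156, -1, 0.0008, -0.0166, 0, 0, 0, 0.0156, -1, 0, 0, 0, 0, 0, 0, -1]}}

```text
t: 7.63
tcp_pos: [0.53, -0.2643, 0.0768]
tool_rot: [0.95, 0.314, 0.001, -0.001]
force: [5.9, 2.5, -20.0]
finger_gap: 0.199
gripper_force: 21.8
```

```bash
python3 -c "
from h import *
go()
s=manip.snapshot('side');a=s['img'][206:286,322:411,::-1];t=manip.snapshot('top');b=t['img'][172:252,322:411,::-1]
cv2.imwrite('pics/g2.png',cv2.resize(np.hstack([b,a]),None,fx=4.4,fy=4.4,interpolation=2))"
```

```text
t 7.63 tcp [ 0.53   -0.2643  0.0768] yaz -53.44 z [ 0.002   0.0027 -1.    ] q [-0.65  0.69  1.64  0.    0.81  0.28] F [  5.9   2.5 -20. ] gap 0.199 gf 21.8
```

View pics/g2.png

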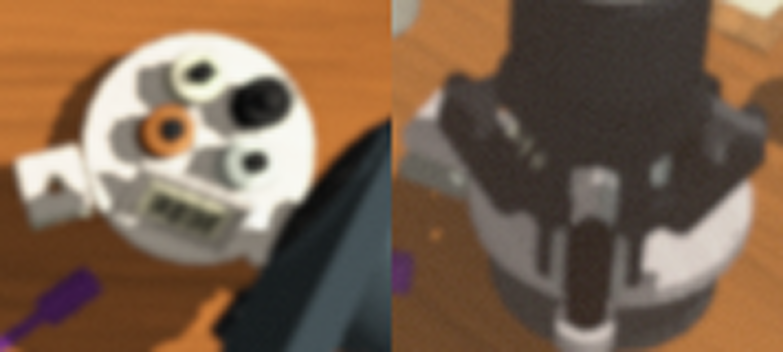

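Emit:
{"name": "servo_tool", "arguments": {"commands": [0, 0, 0, 0, 0, 0, 0, 0, 0, 0, 0, 0, 0, 0, 0, 0, 0, 0, 0, 0, 0, 0, 0, 0, 0, 0, 0, 0, 0, 0, -0.05, 0, 0, 0, 0, 0, 0, -0.07, 0, 0, 0, 0, 0, 0, -0.07, 0, 0, 0, 0, 0, 0, -0.06, 0, 0, 0, 0]}}

```text
t: 8.4
tcp_pos: [0.5297, -0.2674, 0.2054]
tool_rot: [0.949, 0.316, 0.001, 0.001]
force: [1.3, -0.4, 0.9]
finger_gap: 0.502
gripper_force: 0.0
```

```bash
python3 -c "
from h import *
go([.4625,0,.21],17)
P=[[.573,-.1352,.056],[.573,-.1352,.04]]
s=manip.snapshot('side');a=s['img'][206:286,322:411,::-1];t=manip.snapshot('top');b=t['img'][172:252,322:411,::-1]
print((proj(t,P)-[321.6,171.6])*4.4,(proj(s,P)-[321.6,205.6])*4.4+[392,0])
cv2.imwrite('pics/g3.png',cv2.resize(np.hstack([b,a]),None,fx=4.4,fy=4.4,interpolation=2))"
```

```text
t 8.4 tcp [ 0.5297 -0.2674  0.2054] yaz -53.19 z [ 0.0021 -0.0019 -1.    ] q [-0.66  0.51  1.54 -0.    1.08  0.27] F [ 1.3 -0.4  0.9] gap 0.502 gf 0.0
shift/0.5 [ 0.2128 -0.5086 -0.0105] rows 7.0
turn/360 [ 0.0004  0.0002 -0.195 ] rows 10.0
[[ 57.60721744 189.13541063]
 [ 55.80180258 189.91502914]] [[449.05548852 123.25542811]
 [448.82409185 147.69967004]]
```

View pics/g3.png

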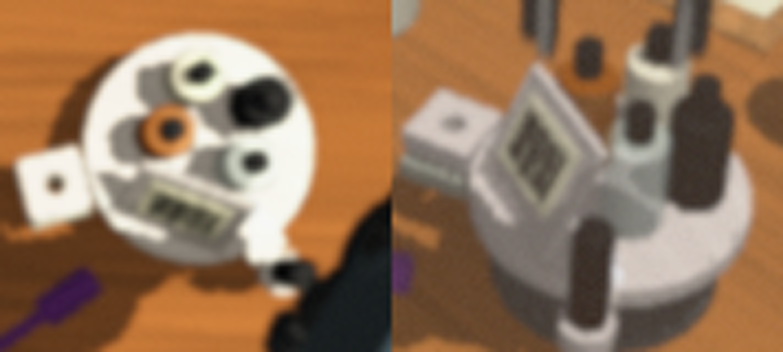

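Run:
```python
from h import *
import pickle
s=pickle.load(open("s0.pkl","rb")); t0,d0=s["top"],s["side"]
t1=[manip.snapshot("top") for _ in range(3)]; d1=[manip.snapshot("side") for _ in range(3)]
def hole(c,u,v,rx,ry):
    ims=c if isinstance(c,list) else [c]
    g=np.mean([i["img"].astype(float) for i in ims],0).sum(2)/3; k=4
    g=cv2.resize(g,None,fx=k,fy=k,interpolation=cv2.INTER_CUBIC)
    X,Y=np.meshgrid((np.arange(g.shape[1])+.5)/k-.5,(np.arange(g.shape[0])+.5)/k-.5)
    for _ in range(5):
        m=((X-u)/rx)**2+((Y-v)/ry)**2<1; ed=m&(((X-u)/rx)**2+((Y-v)/ry)**2>.8)
        w=np.clip(np.median(g[ed])-8-g,0,None)*m; u,v=(w*X).sum()/w.sum(),(w*Y).sum()/w.sum()
    return np.array([u,v])
def tri(pt,ps):
    (o1,d1_),(o2,d2)=ray(t0,*pt),ray(d0,*ps); k=np.linalg.lstsq(np.c_[d1_,-d2],o2-o1,rcond=None)[0]; return ((o1+k[0]*d1_+o2+k[1]*d2)/2).round(4)
for n,T,S,z,a,b in(("rack0",t0,d0,.056,(182,296),(76,268)),("stand0",t0,d0,.04,(54,190),(61,152)),("rack1",t1,d1,.056,(56,184),(63,122))):
    p=hole(T,322+a[0]/4.4-.4,172+a[1]/4.4-.4,4,4); q=hole(S,322+b[0]/4.4-.4,206+b[1]/4.4-.4,5,3.5)
    print(n,p.round(2),q.round(2),"top",atz(t0,*p,z).round(4),"side",atz(d0,*q,z).round(4),tri(p,q))
```

```text
rack0 [362.96 238.93] [339.23 266.62] top [ 0.5134 -0.2068  0.056 ] side [ 0.5121 -0.2103  0.056 ] [ 0.5138 -0.2077  0.0527]
stand0 [334.01 214.85] [334.91 240.09] top [ 0.5728 -0.1345  0.04  ] side [ 0.5716 -0.1379  0.04  ] [ 0.5734 -0.1351  0.037 ]
rack1 [334.16 213.36] [335.87 233.62] top [ 0.5761 -0.1338  0.056 ] side [ 0.575  -0.1371  0.056 ] [ 0.5767 -0.1345  0.0532]
```

Emit:
{"name": "servo_tool", "arguments": {"commands": [0.004, 0.002, 0.05, 0, 0, 0, 0, 0, 0, 0.07, 0, 0, 0, 0, 0, 0, 0.07, 0, 0, 0, 0, 0, 0, 0.05, 0, 0, 0, 0, 0, 0, 0.015, 0, 0, 0, 0, 0, 0, 0, 0, 0, 0, -1, 0, 0, 0, 0, 0, 0, -1, 0, 0, 0, 0, 0, 0, -1, 0, 0, 0, 0, 0, 0, -1, 0, 0, 0, 0, 0, 0, -1, 0, 0, 0, 0, 0, 0, -1]}}

```text
t: 9.72
tcp_pos: [0.5316, -0.2662, 0.0749]
tool_rot: [0.949, 0.316, 0.0, 0.0]
force: [1.2, -0.9, -11.3]
finger_gap: 0.202
gripper_force: 21.8
```

```bash
python3 -c "
from h import *
go(); p=manip.sense()['tcp_pos']; print(p[0]*.597-p[1]*.802, 'want .5317')"
```

```text
t 9.72 tcp [ 0.5316 -0.2662  0.0749] yaz -53.18 z [ 3.e-04 -1.e-04 -1.e+00] q [-0.65  0.7   1.63  0.    0.81  0.28] F [  1.2  -0.9 -11.3] gap 0.202 gf 21.8
0.5308984137595434 want .5317
```

Emit:
{"name": "servo_tool", "arguments": {"commands": [0, 0.002, 0, 0, 0, 0, -1, 0, 0, 0, 0, 0, 0, -1, 0, 0, 0, 0, 0, 0, 0, 0, 0, 0, 0, 0, 0, 0, 0, 0, 0, 0, 0, 0, 0, 0, 0, 0, 0, 0, 0, 0, 0, 0, -0.05, 0, 0, 0, 0, 0, 0, -0.07, 0, 0, 0, 0, 0, 0, -0.07, 0, 0, 0, 0, 0, 0, -0.07, 0, 0, 0, 0]}}

```text
t: 10.55
tcp_pos: [0.5321, -0.2671, 0.2067]
tool_rot: [0.949, 0.316, 0.0, 0.0]
force: [0.6, -0.2, -0.6]
finger_gap: 0.501
gripper_force: 0.0
```

```bash
cat >> h.py <<'E'
def hole(ims,u,v,rx,ry):
    g=np.mean([i["img"].astype(float) for i in ims],0).sum(2)/3; k=4
    g=cv2.resize(g,None,fx=k,fy=k,interpolation=cv2.INTER_CUBIC)
    X,Y=np.meshgrid((np.arange(g.shape[1])+.5)/k-.5,(np.arange(g.shape[0])+.5)/k-.5)
    for _ in range(5):
        m=((X-u)/rx)**2+((Y-v)/ry)**2<1; ed=m&(((X-u)/rx)**2+((Y-v)/ry)**2>.8)
        w=np.clip(np.median(g[ed])-8-g,0,None)*m; u,v=(w*X).sum()/w.sum(),(w*Y).sum()/w.sum()
    return np.array([u,v])
E
python3 -c "
from h import *
t=[manip.snapshot('top') for _ in range(3)]; d=[manip.snapshot('side') for _ in range(3)]
p=hole(t,334.2,213.8,4,4);q=hole(d,335.6,233.5,5,3.5);print(p,q,atz(t[0],*p,.056),atz(d[0],*q,.056))
go([.4625,0,.21],17)"
```

```text
[334.28455709 214.19392841] [335.27657095 234.23953636] [ 0.57396402 -0.13416032  0.056     ] [ 0.57268803 -0.1376806   0.056     ]
t 10.85 tcp [ 0.5314 -0.2665  0.2039] yaz -53.17 z [-0.0017  0.0012 -1.    ] q [-0.65  0.52  1.54 -0.    1.09  0.28] F [-1.3  0.2  0.4] gap 0.502 gf 0.0
shift/0.5 [ 0.2092 -0.5092 -0.0112] rows 7.0
turn/360 [-3.000e-04 -1.000e-04 -1.949e-01] rows 10.0
```

Emit:
{"name": "servo_tool", "arguments": {"commands": [0.03, -0.0727, 0, 0, 0, 0, 0, 0.03, -0.0727, 0, 0, 0, 0, 0, 0.03, -0.0727, 0, 0, 0, 0, 0, 0.03, -0.0727, 0, 0, 0, 0, 0, 0.03, -0.0727, 0, 0, 0, 0, 0, 0.03, -0.0727, 0, 0, 0, 0, 0, 0.03, -0.0727, 0, 0, 0, 0, 0]}}

```text
t: 11.43
tcp_pos: [0.4617, 0.0014, 0.2032]
tool_rot: [0.949, 0.316, -0.002, -0.001]
force: [0.3, -0.2, 0.6]
finger_gap: 0.5
gripper_force: 0.0
```

Emit:
{"name": "servo_tool", "arguments": {"commands": [0, 0, 0, 0, 0, -0.0195, 0, 0, 0, 0, 0, 0, -0.0195, 0, 0, 0, 0, 0, 0, -0.0195, 0, 0, 0, 0, 0, 0, -0.0195, 0, 0, 0, 0, 0, 0, -0.0195, 0, 0, 0, 0, 0, 0, -0.0195, 0, 0, 0, 0, 0, 0, -0.0195, 0, 0, 0, 0, 0, 0, -0.0195, 0, 0, 0, 0, 0, 0, -0.0195, 0, 0, 0, 0, 0, 0, -0.0195, 0, 0, 0, 0, 0, 0, 0, 0]}}

```text
t: 12.35
tcp_pos: [0.4625, -0.0002, 0.2033]
tool_rot: [0.594, 0.805, -0.001, -0.002]
force: [0.3, -0.4, 1.0]
finger_gap: 0.5
gripper_force: 0.0
```

```bash
python3 -c "
from h import *
go([.463,-.0003,.053],17)"
```

```text
t 12.35 tcp [ 4.625e-01 -2.000e-04  2.033e-01] yaz 17.14 z [-3.8e-03  9.0e-04 -1.0e+00] q [-0.24  0.35  1.86 -0.    0.93 -0.54] F [ 0.3 -0.4  1. ] gap 0.5 gf 0.0
shift/0.5 [-0.0011  0.0019  0.3006] rows 4.0
turn/360 [-0.0005 -0.0003  0.0004] rows 1.0
```

Emit:
{"name": "servo_tool", "arguments": {"commands": [0, 0.0015, 0.07, 0, 0, 0, 0, 0, 0, 0.07, 0, 0, 0, 0, 0, 0, 0.07, 0, 0, 0, 0, 0, 0, 0.05, 0, 0, 0, 0, 0, 0, 0.03, 0, 0, 0, 0, 0, 0, 0.01, 0, 0, 0, 0, 0, 0, 0, 0, 0, 0, -1, 0, 0, 0, 0, 0, 0, -1, 0, 0, 0, 0, 0, 0, -1, 0, 0, 0, 0, 0, 0, -1, 0, 0, 0, 0, 0, 0, -1, 0, 0, 0, 0, 0, 0, -1], "force": 40}}

```text
t: 13.35
tcp_pos: [0.4644, -0.0002, 0.0555]
tool_rot: [0.595, 0.804, 0.0, 0.0]
force: [-1.5, -1.4, 0.0]
finger_gap: 0.22
gripper_force: 39.2
```

```bash
python3 -c "
from h import *
go([.5727,-.136,.15],17)"
```

```text
t 13.35 tcp [ 4.644e-01 -2.000e-04  5.550e-02] yaz 17.03 z [ 6.e-04 -3.e-04 -1.e+00] q [-0.24  0.64  1.97 -0.    0.53 -0.54] F [-1.5 -1.4  0. ] gap 0.22 gf 39.2
shift/0.5 [-0.3232  0.1278 -0.1887] rows 5.0
turn/360 [0.0001 0.0001 0.0001] rows 1.0
```

Emit:
{"name": "servo_tool", "arguments": {"commands": [0, 0, -0.03, 0, 0, 0, -1, 0, 0, -0.06, 0, 0, 0, -1, 0, 0, -0.06, 0, 0, 0, -1, 0, 0, -0.06, 0, 0, 0, -1, -0.05, 0.02, 0, 0, 0, 0, -1, -0.055, 0.0216, 0, 0, 0, 0, -1, -0.055, 0.0216, 0, 0, 0, 0, -1, -0.055, 0.0216, 0, 0, 0, 0, -1, -0.055, 0.0216, 0, 0, 0, 0, -1, -0.0532, 0.0214, 0, 0, 0, 0, -1, 0, 0, 0, 0, 0, 0, -1, 0, 0, 0, 0, 0, 0, -1]}}

```text
t: 14.35
tcp_pos: [0.574, -0.1375, 0.1602]
tool_rot: [0.595, 0.803, 0.0, 0.001]
force: [-1.0, 1.0, -1.2]
finger_gap: 0.216
gripper_force: 39.2
```

```bash
python3 -c "
from h import *
go([.5727,-.136,.114],17)
s=manip.snapshot('side');t=manip.snapshot('top');p=manip.sense()['tcp_pos']
print(proj(s,[p+[0,0,-.0095],p+[0,0,-.0515]]))
a=s['img'][185:265,300:370,::-1];b=t['img'][185:265,300:370,::-1]
cv2.imwrite('pics/g4.png',cv2.resize(np.hstack([b,a]),None,fx=5.6,fy=5.6,interpolation=2))"
```

```text
t 14.35 tcp [ 0.574  -0.1375  0.1602] yaz 16.91 z [ 2.2e-03 -7.0e-04 -1.0e+00] q [-0.42  0.57  1.59  0.    0.98 -0.72] F [-1.   1.  -1.2] gap 0.216 gf 39.2
shift/0.5 [ 0.0038 -0.0018  0.0924] rows 2.0
turn/360 [ 0.0003  0.0002 -0.0002] rows 1.0
[[334.5741872  198.49387362]
 [334.42908776 214.85333054]]
```

View pics/g4.png

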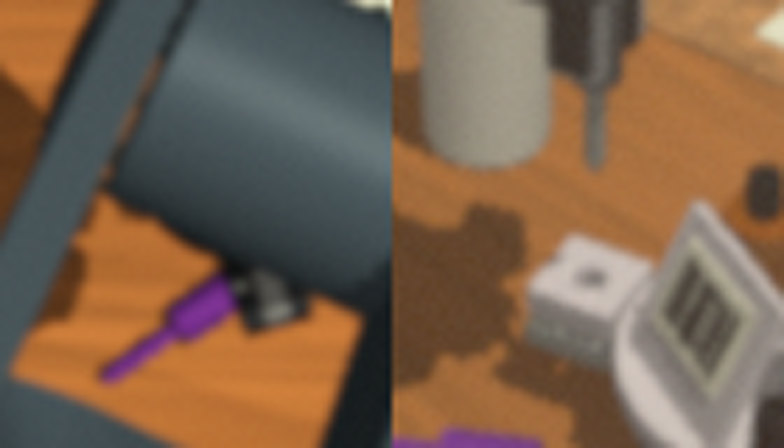

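```bash
python3 -c "
from h import *
d=[manip.snapshot('side') for _ in range(4)]
g=np.mean([i['img'].astype(float) for i in d],0)
np.set_printoptions(linewidth=200)
L=g[:,:,0]-g[:,:,2]
for r in range(200,220): print(r,L[r,328:345].round().astype(int))
s=d[0];print(atz(s,336,214.3,.1087),atz(s,336,214.3,.1077),manip.sense()['tcp_pos'])
q=hole(d,335.6,234,5,3.5);print(q,atz(s,*q,.056))
"
```

```text
200 [ 57  83  79  58  31  15  12  14  28  47  73  94 103 105 105 107 109]
201 [ 60  92 100  86  53  24  13  20  47  75  92 102 106 105 106 104 106]
202 [ 57  91 102  96  62  28  14  24  58  87 100 104 106 106 106 106 106]
203 [ 57  88 102  95  63  28  15  25  62  92 102 103 105 106 106 106 107]
204 [ 60  90  99  93  60  27  15  26  65  96 104 104 104 104 105 105 107]
205 [ 60  92 104  95  60  27  15  28  68  98 106 106 105 103 103 104 105]
206 [ 62  94 106  98  62  27  15  27  66  98 107 108 107 107 104 106 104]
207 [ 66  96 105  98  62  26  14  27  66  95 106 107 109 108 109 106 105]
208 [ 72  99 106  96  62  26  14  27  65  94 102 104 106 108 110 110 108]
209 [ 80 102 106  98  60  25  14  26  68  97 103 104 105 106 108 110 109]
210 [ 92 106 106  96  59  24  14  27  70  99 106 104 104 104 105 108 108]
211 [103 108 108  98  60  25  14  27  69  98 107 106 105 104 104 104 106]
212 [110 110 109  98  61  25  14  28  71  99 105 106 106 106 105 103 104]
213 [109 110 110 102  69  32  17  34  75 101 106 107 106 106 107 105 105]
214 [107 110 109 106  85  49  30  49  84 104 108 109 108 107 107 108 107]
215 [103 106 109 108 100  73  60  76  96 105 107 108 108 108 108 107 108]
216 [101 104 104 107 106  97  92  97 104 108 106 106 108 109 108 108 106]
217 [102 101 103 104 106 106 106 108 108 108 107 107 108 109 109 109 108]
218 [104 103 102 101 103 104 106 108 110 110 110 108 108 107 108 109 109]
219 [106 104 104 103 101 102 103 105 107 109 109 110 109 108 108 108 108]
[ 0.5751273  -0.13671277  0.1087    ] [ 0.57600416 -0.13583623  0.1077    ] [ 0.57212648 -0.1349551   0.1599202 ]
[335.27662085 234.24403836] [ 0.57267802 -0.13769093  0.056     ]
```

Emit:
{"name": "servo_tool", "arguments": {"commands": [0, 0, 0, 0, 0, 0, -1, 0, 0, 0, 0, 0, 0, -1, 0, 0, 0, 0, 0, 0, -1]}}

```text
t: 14.9
tcp_pos: [0.5727, -0.1357, 0.1599]
tool_rot: [0.594, 0.804, 0.0, 0.0]
force: [0.3, 0.4, -0.8]
finger_gap: 0.221
gripper_force: 39.2
```

```bash
python3 -c "
from h import *
d=[manip.snapshot('side') for _ in range(4)]
g=np.mean([i['img'].astype(float) for i in d],0)
L=g[:,:,0]-g[:,:,2]
w=np.clip(90-L[203:212,329:340],0,None); w=w[:,2:9]; print('col',(w*np.arange(331,338)).sum(1)/w.sum(1)); print(L[211:218,334].round())
s=d[0];p=manip.sense()['tcp_pos'];print(p,proj(s,[p-[0,0,.0515]]));print(atz(s,333.98,214.1,p[2]-.0515),atz(s,335.28,234.24,.056))
P=p-[0,0,.0515]
for D in ([.001,0,0],[0,.001,0],[0,0,.001]): print(proj(s,[P+D])-proj(s,[P]))
"
```

```text
col [334.60954236 334.54182879 334.48891032 334.49373192 334.56954887
 334.59849906 334.57869934 334.55225312 334.55619048]
[ 18.  18.  21.  37.  69.  99. 108.]
[ 0.57283511 -0.13600251  0.15979719] [[334.96315535 214.78030908]]
[ 0.57293454 -0.13300504  0.10829719] [ 0.57269227 -0.13768672  0.056     ]
[[ 0.34636345 -0.2114583 ]]
[[-0.33996475 -0.2202811 ]]
[[ 0.00373501 -0.37811662]]
```

Emit:
{"name": "servo_tool", "arguments": {"commands": [-0.0033, 0.0005, 0.04, 0, 0, 0, -1, 0, 0, 0.03, 0, 0, 0, -1, 0, 0, 0.0236, 0, 0, 0, -1, 0, 0, 0, 0, 0, 0, -1, 0, 0, 0, 0, 0, 0, -1, 0, 0, 0, 0, 0, 0, -1, 0, 0, 0, 0, 0, 0, -1]}}

```text
t: 15.68
tcp_pos: [0.5743, -0.1378, 0.1139]
tool_rot: [0.595, 0.804, 0.0, 0.001]
force: [0.6, 0.0, -0.7]
finger_gap: 0.223
gripper_force: 39.2
```

```bash
python3 -c "
from h import *
go()
d=[manip.snapshot('side') for _ in range(4)]
g=np.mean([i['img'].astype(float) for i in d],0)
cv2.imwrite('pics/g5.png',cv2.resize(g[200:250,312:362,::-1],None,fx=11,fy=11,interpolation=2))
s=d[0];p=manip.sense()['tcp_pos'];print(p,proj(s,[p-[0,0,.0515],p*[1,1,0]+[0,0,.056]]),hole(d,335.6,234,5,3.5))
"
```

```text
t 15.68 tcp [ 0.5743 -0.1378  0.1139] yaz 17.04 z [ 1.7e-03 -8.0e-04 -1.0e+00] q [-0.42  0.64  1.62 -0.    0.88 -0.72] F [ 0.6  0.  -0.7] gap 0.223 gf 39.2
[ 0.57390212 -0.13768813  0.11370779] [[335.71017111 231.78908846]
 [335.68463054 233.97852087]] [325.41496189 229.86716356][ WARN:0@1.584] global loadsave.cpp:1063 imwrite_ Unsupported depth image for selected encoder is fallbacked to CV_8U.
```

View pics/g5.png

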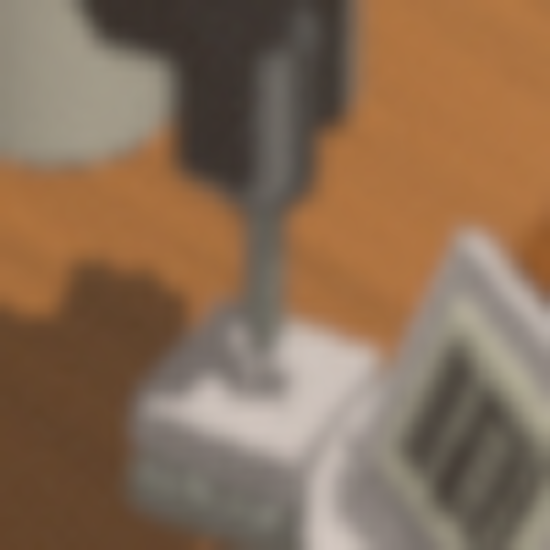

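Emit:
{"name": "servo_tool", "arguments": {"commands": [0.0006, -0.002, 0, 0, 0, 0, -1, 0, 0, 0.005, 0, 0, 0, -1, 0, 0, 0.005, 0, 0, 0, -1, 0, 0, 0.005, 0, 0, 0, -1, 0, 0, 0.004, 0, 0, 0, -1, 0, 0, 0, 0, 0, 0, -1]}}

```text
t: 16.38
tcp_pos: [0.5721, -0.1374, 0.1028]
tool_rot: [0.595, 0.804, -0.0, -0.001]
force: [0.1, -0.2, -0.7]
finger_gap: 0.223
gripper_force: 39.2
```

```bash
python3 -c "
from h import *
go();print(manip.sense()['ft_torque'])"
```

```text
t 16.38 tcp [ 0.5721 -0.1374  0.1028] yaz 17.03 z [-1.2e-03  5.0e-04 -1.0e+00] q [-0.43  0.65  1.63 -0.    0.86 -0.72] F [ 0.1 -0.2 -0.7] gap 0.223 gf 39.2
[-0.00631397 -0.01405275  0.02570736]
```

Emit:
{"name": "servo_tool", "arguments": {"commands": [0, 0, 0.005, 0, 0, 0, -1, 0, 0, 0.005, 0, 0, 0, -1, 0, 0, 0.005, 0, 0, 0, -1, 0, 0, 0.005, 0, 0, 0, -1, 0, 0, 0.005, 0, 0, 0, -1, 0, 0, 0.005, 0, 0, 0, -1, 0, 0, 0, 0, 0, 0, -1]}}

```text
t: 16.97
tcp_pos: [0.5724, -0.1374, 0.0879]
tool_rot: [0.595, 0.804, -0.0, -0.0]
force: [0.1, -0.4, -0.6]
finger_gap: 0.224
gripper_force: 39.2
```

Emit:
{"name": "servo_tool", "arguments": {"commands": [0, 0, 0.007, 0, 0, 0, -1, 0, 0, 0.007, 0, 0, 0, -1, 0, 0, 0.007, 0, 0, 0, -1, 0, 0, 0.007, 0, 0, 0, -1, 0, 0, 0.006, 0, 0, 0, -1, 0, 0, 0.005, 0, 0, 0, -1, 0, 0, 0.003, 0, 0, 0, -1, 0, 0, 0.003, 0, 0, 0, -1, 0, 0, 0, 0, 0, 0, -1]}}

```text
t: 17.72
tcp_pos: [0.5724, -0.1375, 0.0657]
tool_rot: [0.595, 0.804, -0.0, -0.0]
force: [0.5, -0.0, -0.7]
finger_gap: 0.219
gripper_force: 39.2
```

```bash
python3 -c "
from h import *
go()
d=manip.snapshot('side');save(d,'g6.png',(312,190,60,70),8)"
```

```text
t 17.72 tcp [ 0.5724 -0.1375  0.0657] yaz 17.03 z [-4.e-04  2.e-04 -1.e+00] q [-0.43  0.71  1.65 -0.    0.78 -0.72] F [ 0.5 -0.  -0.7] gap 0.219 gf 39.2
```

View pics/g6.png

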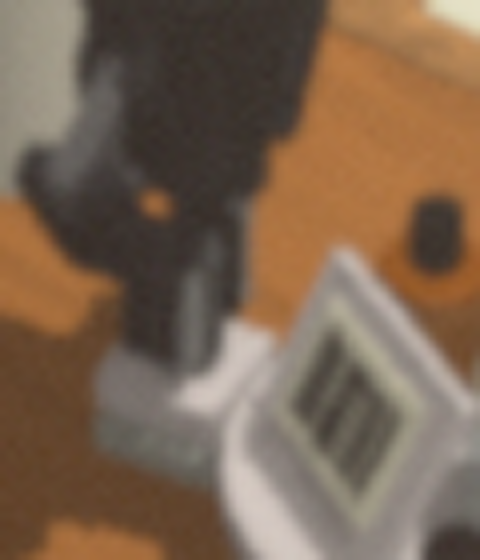

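Emit:
{"name": "servo_tool", "arguments": {"commands": [0, 0, 0.003, 0, 0, 0, -1, 0, 0, 0.003, 0, 0, 0, -1, 0, 0, 0, 0, 0, 0, -1, 0, 0, 0, 0, 0, 0, -1]}}

```text
t: 18.1
tcp_pos: [0.5733, -0.1375, 0.0647]
tool_rot: [0.595, 0.804, 0.0, 0.001]
force: [-0.6, 0.8, 7.7]
finger_gap: 0.221
gripper_force: 40.3
```

Emit:
{"name": "servo_tool", "arguments": {"commands": [0, 0, 0, 0, 0, 0, 0, 0, 0, 0, 0, 0, 0, 0, 0, 0, 0, 0, 0, 0, 0, 0, 0, 0, 0, 0, 0, 0, 0, 0, -0.04, 0, 0, 0, 0, 0, 0, -0.07, 0, 0, 0, 0, 0, 0, -0.08, 0, 0, 0, 0, 0, 0, -0.08, 0, 0, 0, 0, 0, 0, -0.08, 0, 0, 0, 0, 0, 0, 0, 0, 0, 0, 0]}}

```text
t: 18.93
tcp_pos: [0.5773, -0.1395, 0.2466]
tool_rot: [0.594, 0.804, 0.002, 0.008]
force: [1.0, -0.8, 0.3]
finger_gap: 0.5
gripper_force: 0.0
```

```bash
python3 -c "
from h import *
go([.5935,.209,.24],69.2)
d=manip.snapshot('side');t=manip.snapshot('top')
P=np.array([.5728,-.1375,.056]); print('head centre should be',proj(d,[P+[0,0,.019]]),proj(t,[P+[0,0,.038]]))
for c in(d,t):
    g=c['img'].astype(int).sum(2)
    for q in manip.silhouettes(c,'pin_head')[:2]: print(q['conf'],q['box'])
t2=[manip.snapshot('top') for _ in range(3)];print(hole(t2,334,213.5,6,6),'darkhead top')
a=manip.silhouettes(t2[-1],'scanner')[0];print(a['conf'],cv2.minAreaRect(max(cv2.findContours(a['pixels'].astype(np.uint8),0,1)[0],key=cv2.contourArea)))
"
```

```text
t 18.93 tcp [ 0.5773 -0.1395  0.2466] yaz 17.05 z [ 0.0155 -0.007  -0.9999] q [-0.43  0.46  1.51  0.    1.15 -0.72] F [ 1.  -0.8  0.3] gap 0.5 gf 0.0
shift/0.5 [0.657  0.2352 0.0088] rows 9.0
turn/360 [ 0.0011  0.0026 -0.1449] rows 8.0
head centre should be [[335.32787889 227.41220689]] [[336.67414192 214.24097154]]
0.77 [291.1, 260.2, 34.4, 15.0]
0.7 [227.2, 169.3, 46.3, 23.1]
0.6 [323.7, 231.9, 23.4, 15.2]
[333.81993826 224.52464053] darkhead top
0.96 ((201.25604248046875, 206.1273651123047), (18.381202697753906, 47.48046112060547), 21.250505447387695)
```

Emit:
{"name": "servo_tool", "arguments": {"commands": [0.073, 0.0261, 0, 0, 0, 0, 0.4, 0.073, 0.0261, 0, 0, 0, 0, 0.4, 0.073, 0.0261, 0, 0, 0, 0, 0.4, 0.073, 0.0261, 0, 0, 0, 0, 0.4, 0.073, 0.0261, 0, 0, 0, 0, 0.4, 0.073, 0.0261, 0, 0, 0, 0, 0.4, 0.073, 0.0261, 0, 0, 0, 0, 0.4, 0.073, 0.0261, 0, 0, 0, 0, 0.4, 0.073, 0.0261, 0, 0, 0, 0, 0.4]}}

```text
t: 20.08
tcp_pos: [0.5879, 0.2128, 0.2367]
tool_rot: [0.595, 0.804, -0.001, -0.001]
force: [-0.5, 0.4, -0.5]
finger_gap: 0.703
gripper_force: 0.0
```

Emit:
{"name": "servo_tool", "arguments": {"commands": [0, 0, 0, 0, 0, -0.0181, 0.4, 0, 0, 0, 0, 0, -0.0181, 0.4, 0, 0, 0, 0, 0, -0.0181, 0.4, 0, 0, 0, 0, 0, -0.0181, 0.4, 0, 0, 0, 0, 0, -0.0181, 0.4, 0, 0, 0, 0, 0, -0.0181, 0.4, 0, 0, 0, 0, 0, -0.0181, 0.4, 0, 0, 0, 0, 0, -0.0181, 0.4, 0, 0, 0, 0, 0, 0, 0.4, 0, 0, 0, 0, 0, 0, 0.4]}}

```text
t: 20.92
tcp_pos: [0.5882, 0.2109, 0.2369]
tool_rot: [0.182, 0.983, -0.0, -0.001]
force: [-0.6, 0.1, -0.7]
finger_gap: 0.7
gripper_force: 0.0
```

```bash
python3 -c "
from h import *
go([.5935,.209,.008],69.2)
d=[manip.snapshot('side') for _ in range(2)];t=[manip.snapshot('top') for _ in range(2)]
T=np.mean([i['img'].astype(int).sum(2)/3 for i in t],0);S=np.mean([i['img'].astype(int).sum(2)/3 for i in d],0)
np.set_printoptions(linewidth=200)
print(T[206:222,326:344].round().astype(int));print(S[214:240:1,326:346].round().astype(int))"
```

```text
t 20.92 tcp [0.5882 0.2109 0.2369] yaz 68.99 z [-1.9e-03 -4.0e-04 -1.0e+00] q [ 0.17  0.52  1.43 -0.    1.2  -1.04] F [-0.6  0.1 -0.7] gap 0.7 gf 0.0
shift/0.5 [-0.012   0.0008  0.4579] rows 6.0
turn/360 [-0.0002 -0.0003 -0.0006] rows 1.0
[[112 112 114 117 121 126 126 127 138 158 177 192 200 187 169 197 230 237]
 [118 127 136 144 156 171 183 192 201 215 225 230 229 215 190 202 229 237]
 [143 167 185 194 204 216 224 228 230 232 234 235 235 226 205 204 227 236]
 [174 209 223 228 230 232 234 234 233 228 226 228 232 228 211 203 223 233]
 [188 225 233 233 233 232 230 225 214 198 190 198 215 222 212 200 214 223]
 [181 220 224 217 212 208 201 186 160 137 128 142 175 205 211 202 204 206]
 [158 193 190 170 157 146 134 120 104  92  91 101 135 182 208 206 204 203]
 [119 146 144 129 115  97  82  82  84  85  86  90 112 159 197 206 203 208]
 [ 82 106 117 116 106  83  71  78  84  86  87  88 104 148 194 207 201 207]
 [ 67  91 111 116 107  85  70  75  82  85  86  90 109 156 203 217 204 205]
 [ 62  84 105 117 112  92  73  73  80  84  87 100 135 184 220 226 209 198]
 [ 59  78 101 116 117 107  97  96  9
[... 1798 characters left out ...]
69  68  98 150 172 173 168 161 147]
 [106 106 104 101  85  69  60  61  65  66  68  66  69  99 154 179 181 181 177 164]
 [120 116 108 100  88  72  64  63  63  68  66  68  72 101 154 178 182 184 178 164]
 [152 148 130 112  99  81  67  63  65  66  67  68  74 108 156 180 183 178 169 157]
 [172 172 158 138 132 113  89  74  68  68  70  73  90 127 164 180 180 171 163 156]
 [166 174 173 164 164 152 131 108  95  88  92 102 123 154 173 180 174 162 160 160]
 [140 153 164 170 175 173 164 152 142 135 138 147 160 174 179 174 162 160 167 158]
 [116 128 139 149 156 166 172 176 174 170 172 176 178 182 177 165 159 162 164 149]
 [109 112 115 120 130 140 154 167 173 177 180 181 183 180 168 157 160 158 150 138]]
```

Emit:
{"name": "servo_tool", "arguments": {"commands": [-0.0085, 0, 0.075, 0, 0, 0, 0.4, 0, 0, 0.08, 0, 0, 0, 0.4, 0, 0, 0.08, 0, 0, 0, 0.4, 0, 0, 0.08, 0, 0, 0, 0.4, 0, 0, 0.07, 0, 0, 0, 0.4, 0, 0, 0.04, 0, 0, 0, 0.4, 0, 0, 0.02, 0, 0, 0, 0.4, 0, 0, 0.008, 0, 0, 0, 0.4, 0, 0, 0, 0, 0, 0, 0.4, 0, 0, 0, 0, 0, 0, 0.4], "force": 35}}

```text
t: 21.95
tcp_pos: [0.5939, 0.2097, 0.0129]
tool_rot: [0.181, 0.983, 0.0, 0.001]
force: [0.7, -0.1, 0.6]
finger_gap: 0.702
gripper_force: 0.0
```

```bash
python3 -c "
from h import *
go([.592,.209,.008],69.2)"
```

```text
t 21.95 tcp [0.5939 0.2097 0.0129] yaz 69.15 z [ 2.9e-03  5.0e-04 -1.0e+00] q [ 0.16  0.83  1.56 -0.    0.76 -1.04] F [ 0.7 -0.1  0.6] gap 0.702 gf 0.0
shift/0.5 [ 0.0031 -0.0027  0.0098] rows 1.0
turn/360 [ 0.0002  0.0004 -0.0001] rows 1.0
```

Lower another 4 mm, close, then lift straight up.

Emit:
{"name": "servo_tool", "arguments": {"commands": [0, 0, 0.008, 0, 0, 0, 0.4, 0, 0, 0, 0, 0, 0, -1, 0, 0, 0, 0, 0, 0, -1, 0, 0, 0, 0, 0, 0, -1, 0, 0, 0, 0, 0, 0, -1, 0, 0, 0, 0, 0, 0, -1, 0, 0, 0, 0, 0, 0, -1, 0, 0, 0, 0, 0, 0, -1]}}

```text
t: 22.62
tcp_pos: [0.5933, 0.2096, 0.0087]
tool_rot: [0.181, 0.984, 0.0, 0.001]
force: [-0.4, 0.8, 5.4]
finger_gap: 0.39
gripper_force: 37.2
```

```bash
python3 -c "
from h import *
go()"
```

```text
t 22.62 tcp [0.5933 0.2096 0.0087] yaz 69.16 z [ 2.e-03  3.e-04 -1.e+00] q [ 0.16  0.83  1.56  0.    0.75 -1.04] F [-0.4  0.8  5.4] gap 0.39 gf 37.2
```

Emit:
{"name": "servo_tool", "arguments": {"commands": [0, 0, -0.02, 0, 0, 0, -1, 0, 0, -0.05, 0, 0, 0, -1, 0, 0, -0.07, 0, 0, 0, -1, 0, 0, -0.07, 0, 0, 0, -1, 0, 0, -0.07, 0, 0, 0, -1, 0, 0, -0.07, 0, 0, 0, -1, 0, 0, -0.07, 0, 0, 0, -1, 0, 0, -0.05, 0, 0, 0, -1, 0, 0, 0, 0, 0, 0, -1]}}

```text
t: 23.37
tcp_pos: [0.5958, 0.2101, 0.2496]
tool_rot: [0.181, 0.984, 0.002, 0.006]
force: [1.4, 0.2, -1.9]
finger_gap: 0.387
gripper_force: 36.5
```

```bash
python3 -c "
from h import *
a=np.radians(162);n=np.array([np.cos(np.radians(25))*np.cos(a),np.cos(np.radians(25))*np.sin(a),np.sin(np.radians(25))])
xs=-n;ys=np.array([-xs[1],xs[0],0]);ys/=np.linalg.norm(ys);zs=np.cross(xs,ys)
L=np.array([.5977+.041*np.cos(a),-.2188+.041*np.sin(a),.09]);T=L+.14*n-.0095*zs;print(T)
Rm=np.c_[np.cross(ys,-zs),ys,-zs];np.savez('aim.npz',T=T,Rm=Rm,n=n,L=L,zs=zs)
go([T[0],T[1],.25],Rm=Rm)"
```

```text
[ 0.43421532 -0.16568061  0.14055663]
t 23.37 tcp [0.5958 0.2101 0.2496] yaz 69.17 z [ 0.0125  0.002  -0.9999] q [ 0.16  0.51  1.4  -0.    1.21 -1.04] F [ 1.4  0.2 -1.9] gap 0.387 gf 36.5
shift/0.5 [ 0.0347 -0.8173 -0.0063] rows 10.0
turn/360 [ 0.0027  0.0712 -0.0075] rows 4.0
```

Emit:
{"name": "servo_tool", "arguments": {"commands": [0.0032, -0.05, 0, 0, 0, 0, -1, 0.0032, -0.0743, 0, 0, 0, 0, -1, 0.0032, -0.0743, 0, 0, 0, 0, -1, 0.0032, -0.0743, 0, 0, 0, 0, -1, 0.0032, -0.0743, 0, 0, 0, 0, -1, 0.0032, -0.0743, 0, 0, 0, 0, -1, 0.0032, -0.0743, 0, 0, 0, 0, -1, 0.0032, -0.0743, 0, 0, 0, 0, -1, 0.0032, -0.0743, 0, 0, 0, 0, -1, 0.0032, -0.0743, 0, 0, 0, 0, -1, 0.0032, -0.0743, 0, 0, 0, 0, -1, 0, -0.025, 0, 0, 0, 0, -1]}}

```text
t: 24.37
tcp_pos: [0.4283, -0.1698, 0.2419]
tool_rot: [0.183, 0.983, -0.001, -0.001]
force: [0.4, -0.5, -1.4]
finger_gap: 0.392
gripper_force: 36.4
```

Emit:
{"name": "servo_tool", "arguments": {"commands": [0, 0, 0, 0.0005, 0.0142, -0.0015, -1, 0, 0, 0, 0.0005, 0.0142, -0.0015, -1, 0, 0, 0, 0.0005, 0.0142, -0.0015, -1, 0, 0, 0, 0.0005, 0.0142, -0.0015, -1, 0, 0, 0, 0.0005, 0.0142, -0.0015, -1, 0, 0, 0, 0, 0, 0, -1, 0, 0, 0, 0, 0, 0, -1, 0, 0, 0, 0, 0, 0, -1]}}

```text
t: 25.03
tcp_pos: [0.4297, -0.1659, 0.2421]
tool_rot: [0.153, 0.963, 0.033, -0.219]
force: [-0.4, 0.8, -0.4]
finger_gap: 0.393
gripper_force: 36.4
```

```bash
python3 -c "
from h import *
z=np.load('aim.npz')
go(z['T'],Rm=z['Rm'])"
```

```text
t 25.03 tcp [ 0.4297 -0.1659  0.2421] yaz 71.97 z [-0.4121  0.13   -0.9018] q [-0.54  0.5   1.55 -0.1   1.53 -1.77] F [-0.4  0.8 -0.4] gap 0.393 gf 36.4
shift/0.5 [-0.0954  0.0041  0.1795] rows 3.0
turn/360 [-0.0006 -0.0017 -0.0004] rows 1.0
```

Emit:
{"name": "servo_tool", "arguments": {"commands": [-0.0159, 0.0007, 0.03, 0, 0, 0, -1, -0.0159, 0.0007, 0.03, 0, 0, 0, -1, -0.0159, 0.0007, 0.03, 0, 0, 0, -1, -0.0159, 0.0007, 0.03, 0, 0, 0, -1, -0.0159, 0.0007, 0.03, 0, 0, 0, -1, -0.0159, 0.0007, 0.0295, 0, -0.0015, 0, -1, 0, 0, 0, 0, 0, 0, -1, 0, 0, 0, 0, 0, 0, -1, 0, 0, 0, 0, 0, 0, -1, 0, 0, 0, 0, 0, 0, -1]}}

```text
t: 25.87
tcp_pos: [0.4356, -0.1666, 0.1422]
tool_rot: [0.154, 0.964, 0.031, -0.213]
force: [0.4, -0.7, -1.4]
finger_gap: 0.388
gripper_force: 36.4
```

```bash
python3 -c "
from h import *
z=np.load('aim.npz')
go(z['T'],Rm=z['Rm'])
s=manip.sense();M=R.from_quat(s['tool_rot']).as_matrix();mid=s['tcp_pos']-.0095*M[:,2];x=-M[:,0]
nose=mid+.06*x;v=z['L']-nose;print('nose',nose,'label in nose',[v@x,v@M[:,1],v@-M[:,2]],'ang',np.degrees(np.arccos(-x@z['n'])))
for n in('top','side'):
    c=manip.snapshot(n);print(n,'pred nose,mid,rear',proj(c,[nose,mid,mid-.06*x]).round(1).tolist())
    for q in manip.silhouettes(c,'scanner')[:2]:
        k=max(cv2.findContours(q['pixels'].astype(np.uint8),0,1)[0],key=cv2.contourArea);print(q['conf'],cv2.boxPoints(cv2.minAreaRect(k)).round(1).tolist())
    for q in manip.silhouettes(c,'label')[:2]: print('lab',q['conf'],q['box'])
    print('pred label',proj(c,[z['L']]))
"
```

```text
t 25.87 tcp [ 0.4356 -0.1666  0.1422] yaz 71.96 z [-0.4017  0.1256 -0.9071] q [-0.54  0.64  1.62 -0.1   1.31 -1.75] F [ 0.4 -0.7 -1.4] gap 0.388 gf 36.4
shift/0.5 [0.0015 0.001  0.0044] rows 1.0
turn/360 [-0.0007  0.0003 -0.0005] rows 1.0
nose [ 0.49114494 -0.18481861  0.1256038 ] label in nose [np.float64(0.0792434647224197), np.float64(0.0008474584406899322), np.float64(-0.0024824638153334126)] ang 0.19940040769071407
top pred nose,mid,rear [[357.6, 249.5], [351.2, 273.2], [344.3, 298.6]]
0.53 [[322.5, 213.3000030517578], [364.3999938964844, 173.10000610351562], [380.0, 189.3000030517578], [338.1000061035156, 229.5]]
lab 0.71 [427.4, 218.4, 42.9, 37.8]
lab 0.55 [324.2, 178.2, 64.1, 46.1]
pred label [[364.78972624 220.64149997]]
side pred nose,mid,rear [[322.0, 238.7], [294.0, 237.1], [263.2, 235.3]]
0.91 [[258.0, 226.0], [296.0, 226.0], [296.0, 248.0], [258.0, 248.0]]
lab 0.62 [324.4, 207.5, 79.6, 80.2]
lab 0.59 [389.8, 307.9, 67.3, 73.0]
pred label [[354.75764142 241.35266601]]
```

Emit:
{"name": "servo_tool", "arguments": {"commands": [0, 0, 0.004, 0, 0, 0, -1, 0, 0, 0, 0, 0, 0, -1, 0, 0, 0, 0, 0, 0, -1, 0, 0, 0, 0, 0, 0, -1, 0, 0, 0, 0, 0, 0, -1, 0, 0, 0, 0, 0, 0, -1, 0, 0, 0, 0, 0, 0, -1, 0, 0, 0, 0, 0, 0, -1, 0, 0, 0, 0, 0, 0, -1, 0, 0, 0, 0, 0, 0, -1, 0, 0, 0, 0, 0, 0, -1, 0, 0, 0, 0, 0, 0, -1]}}

```text
t: 27.17
tcp_pos: [0.4344, -0.1661, 0.1391]
tool_rot: [0.153, 0.964, 0.032, -0.214]
force: [-0.7, 1.0, -0.6]
finger_gap: 0.388
gripper_force: 36.4
```

Emit:
{"name": "servo_tool", "arguments": {"commands": [0, 0, 0, 0, 0, 0, -1, 0, 0, 0, 0, 0, 0, -1, 0, 0, 0, 0, 0, 0, -1, 0, 0, 0, 0, 0, 0, -1, 0, 0, 0, 0, 0, 0, -1, 0, 0, 0, 0, 0, 0, -1, 0, 0, 0, 0, 0, 0, -1, 0, 0, 0, 0, 0, 0, -1, 0, 0, 0, 0, 0, 0, -1, 0, 0, 0, 0, 0, 0, -1, 0, 0, 0, 0, 0, 0, -1, 0, 0, 0, 0, 0, 0, -1]}}

```text
t: 28.17
tcp_pos: [0.4344, -0.1661, 0.1392]
tool_rot: [0.153, 0.964, 0.032, -0.214]
force: [0.1, -1.0, -1.4]
finger_gap: 0.389
gripper_force: 36.4
```

```bash
python3 -c "
from h import *
z=np.load('aim.npz')
go(z['T'],Rm=z['Rm'])
print('back off:')
s=manip.sense();M=R.from_quat(s['tool_rot']).as_matrix();print((M.T@[-.0,0.0,.11]/.5).round(4))
go(None,69.2)"
```

```text
t 28.17 tcp [ 0.4344 -0.1661  0.1392] yaz 71.97 z [-0.4037  0.1268 -0.9061] q [-0.54  0.64  1.62 -0.1   1.31 -1.75] F [ 0.1 -1.  -1.4] gap 0.389 gf 36.4
shift/0.5 [ 0.0017  0.0006 -0.0023] rows 1.0
turn/360 [-0.0007 -0.0001 -0.0004] rows 1.0
back off:
[ 0.0931 -0.0011 -0.1993]
t 28.17 tcp [ 0.4344 -0.1661  0.1392] yaz 71.97 z [-0.4037  0.1268 -0.9061] q [-0.54  0.64  1.62 -0.1   1.31 -1.75] F [ 0.1 -1.  -1.4] gap 0.389 gf 36.4
turn/360 [-0.0024 -0.0695  0.0074] rows 4.0
```

Emit:
{"name": "servo_tool", "arguments": {"commands": [0.0186, 0, -0.04, 0, 0, 0, -1, 0.0186, 0, -0.04, 0, 0, 0, -1, 0.0186, 0, -0.04, 0, 0, 0, -1, 0.0186, 0, -0.04, 0, 0, 0, -1, 0.0186, 0, -0.04, 0, 0, 0, -1, 0, 0, 0, -0.0005, -0.0139, 0.0015, -1, 0, 0, 0, -0.0005, -0.0139, 0.0015, -1, 0, 0, 0, -0.0005, -0.0139, 0.0015, -1, 0, 0, 0, -0.0005, -0.0139, 0.0015, -1, 0, 0, 0, -0.0004, -0.0139, 0.0014, -1, 0, 0, 0, 0, 0, 0, -1]}}

```text
t: 29.08
tcp_pos: [0.431, -0.1634, 0.2495]
tool_rot: [0.181, 0.984, 0.0, -0.001]
force: [-0.3, 0.8, -1.4]
finger_gap: 0.394
gripper_force: 36.4
```

```bash
python3 -c "
from h import *
go([.597,.21,.245],69.2)"
```

```text
t 29.08 tcp [ 0.431  -0.1634  0.2495] yaz 69.17 z [-0.0023  0.0014 -1.    ] q [-0.61  0.28  1.8  -0.    1.06 -1.81] F [-0.3  0.8 -1.4] gap 0.394 gf 36.4
shift/0.5 [-0.0447  0.816   0.0093] rows 10.0
turn/360 [ 0.0001 -0.0004 -0.0001] rows 1.0
```

Emit:
{"name": "servo_tool", "arguments": {"commands": [-0.004, 0.05, 0, 0, 0, 0, -1, -0.004, 0.0743, 0, 0, 0, 0, -1, -0.004, 0.0743, 0, 0, 0, 0, -1, -0.004, 0.0743, 0, 0, 0, 0, -1, -0.004, 0.0743, 0, 0, 0, 0, -1, -0.004, 0.0743, 0, 0, 0, 0, -1, -0.004, 0.0743, 0, 0, 0, 0, -1, -0.004, 0.0743, 0, 0, 0, 0, -1, -0.004, 0.0743, 0, 0, 0, 0, -1, -0.004, 0.0743, 0, 0, 0, 0, -1, -0.004, 0.0743, 0, 0, 0, 0, -1, 0, 0.022, 0, 0, 0, 0, -1]}}

```text
t: 30.08
tcp_pos: [0.6021, 0.2126, 0.2487]
tool_rot: [0.179, 0.984, 0.001, 0.0]
force: [0.3, -0.0, -1.1]
finger_gap: 0.387
gripper_force: 36.4
```

Emit:
{"name": "servo_tool", "arguments": {"commands": [0, 0, 0.06, 0, 0, 0, -1, 0, 0, 0.08, 0, 0, 0, -1, 0, 0, 0.08, 0, 0, 0, -1, 0, 0, 0.08, 0, 0, 0, -1, 0, 0, 0.06, 0, 0, 0, -1, 0, 0, 0.05, 0, 0, 0, -1, 0, 0, 0, 0, 0, 0, -1, 0, 0, 0, 0, 0, 0, -1, 0, 0, 0, 0, 0, 0, -1, 0, 0, 0, 0, 0, 0, -1]}}

```text
t: 30.92
tcp_pos: [0.6019, 0.2077, 0.0464]
tool_rot: [0.181, 0.984, 0.0, 0.002]
force: [0.3, -0.9, -1.2]
finger_gap: 0.385
gripper_force: 36.4
```

```bash
python3 -c "
from h import *
go([.597,.21,.0087],69.2)"
```

```text
t 30.92 tcp [0.6019 0.2077 0.0464] yaz 69.2 z [ 3.8e-03  1.0e-04 -1.0e+00] q [ 0.16  0.78  1.53 -0.    0.83 -1.05] F [ 0.3 -0.9 -1.2] gap 0.385 gf 36.4
shift/0.5 [0.0111 0.0008 0.0755] rows 1.0
turn/360 [0.0002 0.0006 0.    ] rows 1.0
```

Emit:
{"name": "servo_tool", "arguments": {"commands": [0.008, 0, 0.02, 0, 0, 0, -1, 0, 0, 0.02, 0, 0, 0, -1, 0, 0, 0.015, 0, 0, 0, -1, 0, 0, 0.01, 0, 0, 0, -1, 0, 0, 0.005, 0, 0, 0, -1, 0, 0, 0, 0, 0, 0, -1, 0, 0, 0, 0, 0, 0, -1, 0, 0, 0, 0, 0, 0, -1]}}

```text
t: 31.58
tcp_pos: [0.5964, 0.2088, 0.0091]
tool_rot: [0.181, 0.984, -0.0, 0.0]
force: [-0.2, -0.0, -1.0]
finger_gap: 0.387
gripper_force: 36.4
```

Emit:
{"name": "servo_tool", "arguments": {"commands": [0, 0, 0.001, 0, 0, 0, -1, 0, 0, 0, 0, 0, 0, -1, 0, 0, 0, 0, 0, 0, 0.4, 0, 0, 0, 0, 0, 0, 0.4, 0, 0, 0, 0, 0, 0, 0.4, 0, 0, 0, 0, 0, 0, 0.4, 0, 0, -0.03, 0, 0, 0, 0.4, 0, 0, -0.06, 0, 0, 0, 0.4, 0, 0, -0.08, 0, 0, 0, 0.4, 0, 0, -0.08, 0, 0, 0, 0.4, 0, 0, -0.08, 0, 0, 0, 0.4, 0, 0, 0, 0, 0, 0, 0.4]}}

```text
t: 32.58
tcp_pos: [0.6017, 0.21, 0.1829]
tool_rot: [0.18, 0.984, 0.003, 0.008]
force: [-0.5, -0.6, 0.5]
finger_gap: 0.697
gripper_force: 0.0
```

Emit:
{"name": "servo_tool", "arguments": {"commands": [0, 0, 0, 0, 0, 0, 0.4, 0, 0, 0, 0, 0, 0, 0.4, 0, 0, 0, 0, 0, 0, 0.4, 0, 0, 0, 0, 0, 0, 0.4]}}

```text
t: 32.92
tcp_pos: [0.5948, 0.2086, 0.1716]
tool_rot: [0.181, 0.984, -0.001, -0.002]
force: [-0.2, 0.5, -0.4]
finger_gap: 0.7
gripper_force: 0.0
```

```bash
python3 -c "
from h import *
go()
for n,q in(('top','scanner'),('side','scanner'),('top','mat'),('top','soap_mid'),('top','ink_mid'),('top','cup_mid')):
    c=manip.snapshot(n);r=manip.silhouettes(c,q)[:1]
    for a in r:
        k=max(cv2.findContours(a['pixels'].astype(np.uint8),0,1)[0],key=cv2.contourArea);print(n,q,a['conf'],a['box'],cv2.minAreaRect(k)); 
d=[manip.snapshot('side') for _ in range(2)];S=np.mean([i['img'].astype(int).sum(2)/3 for i in d],0)
print(S[216:238:2,326:346].round().astype(int))"
```

```text
t 32.92 tcp [0.5948 0.2086 0.1716] yaz 69.19 z [-0.0044 -0.001  -1.    ] q [ 0.16  0.6   1.47 -0.    1.07 -1.05] F [-0.2  0.5 -0.4] gap 0.7 gf 0.0
top scanner 0.81 [188.6, 181.5, 29.9, 49.8] ((200.51402282714844, 204.50677490234375), (18.818424224853516, 46.983951568603516), 25.769329071044922)
side scanner 0.64 [225.3, 167.5, 51.1, 22.3] ((251.02943420410156, 180.11767578125), (14.794672966003418, 45.59669494628906), 75.96376037597656)
top mat 0.96 [165.2, 161.4, 75.8, 84.2] ((203.01852416992188, 202.93728637695312), (60.33094024658203, 74.9777603149414), 16.460012435913086)
top soap_mid 0.85 [260.9, 167.9, 31.2, 26.7] ((276.5, 181.0), (26.0, 25.0), 90.0)
top cup_mid 0.84 [362.7, 127.2, 29.5, 30.2] ((378.5, 139.5), (29.0, 27.0), 90.0)
[[107 105 106 108 110 112 112 112 112 113 110 110 111 112 110 114 114 110
  111 111]
 [108 110 109 106 106 106 104 104 103 102 103 104 107 110 111 110 113 113
  113 113]
 [107 107 109 108 105  97  91  89  88  88  88  88  90  98 106 112 114 113
  112 113]
 [107 108 104 105  96  87  83  84  86  86  87  89  86  86  96 107 112 112
  112 113]
 [107 108 107 104  90  74  66  71  75  77  78  78  75  75  88 101 105 109
  110 114]
 [110 110 108 104  91  72  64  64  63  67  68  68  69  78  95 105 106 104
  104 106]
 [110 111 109 107  93  72  61  64  64  66  68  67  70  80 102 112 110 108
  106 105]
 [106 108 108 103  92  71  63  64  65  68  68  70  70  96 141 157 150 144
  134 122]
 [106 106 105 102  89  70  63  64  64  67  69  70  72 101 155 179 182 183
  178 167]
 [152 148 131 114  99  81  68  63  65  67  68  68  73 108 159 180 186 180
  171 157]
 [168 176 174 167 164 154 132 109  94  90  92 103 124 155 176 181 173 164
  163 161]]
```

Pin, bystanders and scanner are as they should be: the scanner's centre is at most 10 mm from the mat's centre.

```bash
python3 -c "
from h import *
print(manip.sign_off())"
```

```text
the job is handed in; nothing more can be done
None
```

I turned the rack, drove the lock pin home through both lugs, aimed the scanner at the label from about 80 mm and held it still for over 2 s, then laid it back on its mat. I handed the job in at about 33 s of the 72 s allowed, but no verdict came back. Before hand-in I checked the pin and scanner. The soap bottle and cup had not moved in the pictures; the small ink bottle was not detected in that last picture, but nothing was moved near it.

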